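# Spice jar into the storage canister

## Robot

A 6-joint arm with a two-finger parallel gripper is mounted at the origin on a cart in front of the work surface, level with it; the furniture and walls round the work are solid. World frame = base frame: x ahead of the robot, y to its left, z up, the work surface at z = 0. Lengths are in m, angles in rad, forces in N, time in s.
With the tool pointing down it reaches from about 0.25 to 0.725 m from the base axis. Payload 4 kg.
Tool frame: the origin (TCP) lies at the very end of the fingers, on their centre line; the grasp point (between the pads) lies 19 mm behind it (bot.pinch_z is the distance from the TCP to the grasp point, in m); z points along the fingers, x is the direction in which the jaws open and shut, and the axes are right-handed (so a half turn about z gives the same grasp; the last joint's range is limited). The gripper opens to 85 mm and grips with 20 to 120 N. Pads are 22 mm wide; open, the fingers measure 114 mm over their backs; the gripper's body (76 mm by 85 mm) begins 54 mm behind the grasp point. The pads swing forward as they close: fully open they stand 13 mm farther back than shut.
Start: joints at [-1.319, 0.241, 0.005, 1.335, 0, 1.571], TCP at [0.125, -0.484, 0.231] pointing down, gripper open.
Joint ranges: [-2.72, 2.72], [-1.05, 1.87], [-1.09, 1.28], [-1.99, 2.15], [-1.42, 1.44], [-3.14, 3.14]. Speed limits (rad/s): [2.79, 2.79, 3.14, 3.14, 3.14, 3.14].

## Interface

Orientations are given as a unit quaternion [x, y, z, w].
In Python, from workcell import bot gives the robot as it stands. The module is installed in compiled form; this text tells all that it offers.
- The arm moves only by the shell command python3 -m inch 'ROWS'. ROWS is JSON, a list of rows, each a list of 7 numbers: the shift along the tool's x, y, z scaled (see below), then the turn, a rotation vector about the tool's x, y, z scaled (see below), then the gripper command: -1 is fully open, 1 is shut, values between are in proportion. In form: [[x, y, z, wx, wy, wz, gripper], ...]. A call has exactly 8 rows; each row shifts and turns the commanded pose from where the row before left it, along the tool's axes as they then stand; what a row does not reach is not made up. The controller multiplies each number of a shift by 2.5 cm and each number of a turn by 180 degrees. A row lasts 1/10 s, in which the tool goes at most 50 mm and 8.59 degrees, less where a joint would pass 70% of its speed; a pose out of reach is approached as far as the arm can. A call with a number of a shift or a turn outside -1 to 1 is refused whole. A call with a gripper value outside its range is refused whole. The fingers move at their own pace and stop on an object; the grip force is fixed at half the most. Time passes only in rows, so rows that do not move let the fingers close, or fill a call up. It gives the time, the measured TCP pose, the force and the opening at its end, in the units of the state.
- bot.get_obs(): the state, without advancing time (a new reading comes with each control period).
- bot.camera(name): name is "side" or "top"; returns (picture, depth): 400x640x3 uint8, blue, green, red; 400x640 float32, m along the optical axis (not along the pixel's ray), 0 where there is no reading.
- bot.get_calibration(name): a dict with "vfov" (degrees; the focal length in pixels is half the picture's height over the tangent of half this angle, whatever the lens; pixels are square), "cx", "cy" (the principal point, pixels), "R" (3x3) and "t" (3): a world point X has camera coordinates R X + t. Camera axes: x right, y down, z forward; pixel columns grow to the right and rows downward; lengths in m; the calibration is good to about 2 mm. A picture is of the moment at which its call begins. get_calibration takes no time and is no camera call.
- bot.job_done(): hands the job in, once; it reports no verdict.
The state is a dict: "clock": time; "joint_pos": joint angles; "joint_vel": joint speeds; "tau": joint torques, N m; "eef_pos": TCP position; "tool_rot": TCP orientation; "ft_force": force on the tool from outside, world axes, zero at the start; "ft_torque": the same for the moment, N m; "grip_width": finger opening in m.
Only numpy, scipy, OpenCV 4.12 (cv2) and the standard library are available. Lean on these libraries where they do the work, as an engineer would, in place of code of your own. Each camera call takes 0.05 s, during which the arm holds its last target.

## Task

Put the red-capped spice jar away in the blue canister: take the lid off and set it down level on the worktop, then lower the jar upright into the canister until you feel it stand on the coasters that are already in there, at a height you cannot know beforehand, and put the lid back on so that it sits fully home. Do not drop the jar or the lid or press the jar down hard, and leave the other two spice jars standing where they are.

Things in the scene. Friction and masses are not known exactly. Their poses are not given: they have to be found in the camera images.
- canister: Opaque round canister of blue glazed stoneware, open at the top, does not move. Outside 130 mm wide, 160 mm tall, bore 120 mm. In it lies a pile of pale wooden coasters 106 mm across; its flat top is 33 to 80 mm above the worktop, different each time (the lid always closes over the jar), and gives 5 mm under 10 N. Origin: centre of its underside, on the worktop; z up.
- lid: Domed lid of pale wood, loose, 0.25 kg, 145 mm wide, at first closed on the canister. Origin: centre of its lower edge; z to the knob. Skirt: 137 mm bore, goes 10 mm down outside the rim (3.5 mm play); a ledge in it rests on the rim, origin then 150 mm above the canister's. Flat top 44 mm above origin; on it a dark knob 30 mm wide (26 at its foot), 34 mm tall. Hollow to 40 mm up.
- jar_target: A spice jar, loose, 45 mm in diameter and 106 mm tall, about 0.11 kg: clear glass with a paper label and a red cap; the cap is the top 20 mm and as wide as the jar. Origin: centre of its underside; z points to the cap. This is the jar to put away.
- jar_green: A spice jar, loose, 45 mm in diameter and 106 mm tall, about 0.11 kg: clear glass with a paper label and a green cap; the cap is the top 20 mm and as wide as the jar. Origin: centre of its underside; z points to the cap. Leave it standing.
- jar_black: A spice jar, loose, 45 mm in diameter and 106 mm tall, about 0.11 kg: clear glass with a paper label and a black cap; the cap is the top 20 mm and as wide as the jar. Origin: centre of its underside; z points to the cap. Leave it standing.
There are look-alikes about, which are no part of the job. Leave any orange or purple look-alike of the jar_target alone.

How it is judged:
On the way, in this order (a step that is already met when the one before it is completed fails the run):
1. the lid is off and lies level on the worktop beside the canister, let go (horizontal distance between lid and canister above 0.13 m and height (world z) of lid below 0.006 m and angle between lid's own z axis and vertical below 0.06 rad and linear speed of lid below 0.02 m/s and contact force between the fingers and lid below 0.1 N), for 0.2 s.
2. the red-capped jar stands upright in the canister, let go and at rest, while the lid is still off (horizontal distance between jar_target and canister below 0.045 m and z of jar_target in the frame of canister below 0.09 m and angle between jar_target's own z axis and vertical below 0.15 rad and linear speed of jar_target below 0.02 m/s and contact force between the fingers and jar_target below 0.1 N and horizontal distance between lid and canister above 0.06 m), for 0.2 s.
At the end, for the whole second after the job is handed in: The red-capped jar stands upright (within 0.15 rad) inside the canister, on the coasters, at rest; the lid sits fully home on the canister (its origin within 7 mm of the canister's axis and not more than 154 mm above the canister's origin, tilted less than 0.04 rad), at rest (horizontal distance between jar_target and canister below 0.045 m and z of jar_target in the frame of canister below 0.09 m and angle between jar_target's own z axis and vertical below 0.15 rad and linear speed of each of jar_target, lid below 0.02 m/s and horizontal distance between lid and canister below 0.007 m and z of lid in the frame of canister below 0.154 m and angle between lid's own z axis and vertical below 0.04 rad); the robot touches nothing.
It fails at once if the jar is dropped into the canister (falls free of the fingers faster than 0.3 m/s) (horizontal distance between jar_target and canister below 0.06 m and z of jar_target in the frame of canister below 0.25 m and contact force between the fingers and jar_target below 0.1 N and linear speed of jar_target above 0.3 m/s).
It fails at once if the jar is pressed on the coasters or the canister with more than 25 N (contact force between jar_target and canister above 25 N).
It fails at once if the lid is dropped (falls free of the fingers faster than 0.5 m/s) (contact force between the fingers and lid below 0.1 N and linear speed of lid above 0.5 m/s).
It fails at once if one of the other spice jars is shifted more than 30 mm or tipped ((distance of jar_green from where it was at the start of the episode above 0.03 m or angle between jar_green's own z axis and vertical above 0.5 rad) or (distance of jar_black from where it was at the start of the episode above 0.03 m or angle between jar_black's own z axis and vertical above 0.5 rad)).
It also fails if it takes over 72 s, if anything falls off the work surface, if the arm or the gripper's body presses on something with over 40 N, if the wrist force passes 120 N, or if a joint passes its speed limit or range.

## Working session

There is one attempt and no reset: what is moved stays moved. The work goes in short steps, Python scripts to look and compute and a shell command to move; the robot and the scene stay as the last step left them, time stands still between calls to the robot, and variables do not carry over. Pictures are saved under pics/ and viewed, and the job is handed in when it is done.

```bash
mkdir -p pics
python3 - <<'E'
from workcell import bot
import cv2,numpy as np
o=bot.get_obs(); print({k:np.round(v,3) for k,v in o.items()}, bot.pinch_z)
for n in("side","top"):
    p,d=bot.camera(n); cv2.imwrite(f"pics/{n}0.png",p); np.save(f"{n}0.npy",d)
    print(n,bot.get_calibration(n))
E
```

```text
{'clock': np.float64(0.0), 'joint_pos': array([-1.319,  0.241,  0.004,  1.335,  0.   ,  1.571]), 'joint_vel': array([ 0.001, -0.002,  0.001, -0.   ,  0.   , -0.002]), 'tau': array([ 1.0000e-03, -3.7232e+01,  2.5241e+01,  1.7000e-02, -0.0000e+00,
       -0.0000e+00]), 'eef_pos': array([ 0.124, -0.484,  0.23 ]), 'tool_rot': array([ 0.79 , -0.613, -0.001, -0.001]), 'ft_force': array([0.974, 0.147, 0.52 ]), 'ft_torque': array([ 0.004,  0.042, -0.018]), 'grip_width': np.float64(0.085)} 0.0187
side {'vfov': 46.8468620201174, 'cx': 323.44372048700063, 'cy': 196.62197776077264, 'R': array([[-0.98021352, -0.19689164, -0.0203749 ],
       [-0.09685686,  0.56685586, -0.8181034 ],
       [ 0.17262735, -0.79994257, -0.57471009]]), 't': array([0.54880882, 0.02490885, 1.05339034])}
top {'vfov': 51.48754582705378, 'cx': 322.0013978383555, 'cy': 196.79209199329247, 'R': array([[ 0.00166931, -0.99997892,  0.00627542],
       [-0.98729111, -0.00264531, -0.1589002 ],
       [ 0.15891345, -0.00593041, -0.98727471]]), 't': array([0.19878117, 0.50989355, 0.99871012])}
```

View pics/side0.png

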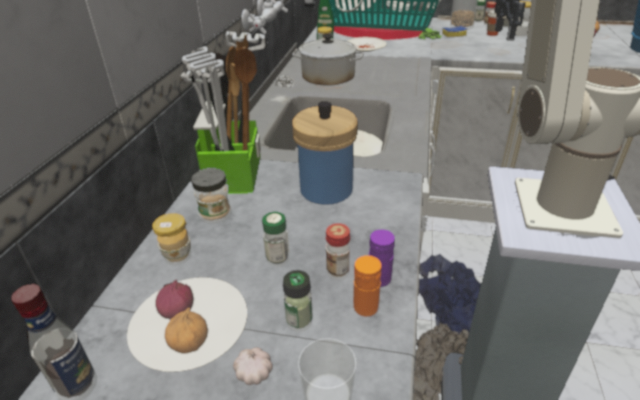

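View pics/top0.png

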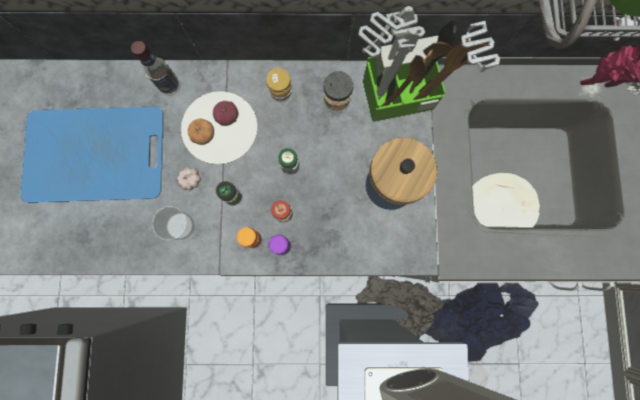

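The side view shows the blue canister with its lid (knob 324,109), the red jar (338,235), the purple and orange look-alikes, and the green and black jars. In the top view the knob is at (407,166), the red cap at (281,210), green at (288,158), black at (227,190), orange at (248,237) and purple at (279,244).

```bash
cat > h.py <<'E'
from workcell import bot
import cv2,numpy as np
def ray(n,u,v):
    c=bot.get_calibration(n); f=200/np.tan(np.radians(c["vfov"]/2))
    R=np.array(c["R"]);t=np.array(c["t"])
    d=R.T@np.array([(u-c["cx"])/f,(v-c["cy"])/f,1.]); return -R.T@t,d
def onz(n,u,v,z):
    o,d=ray(n,u,v); return o+d*(z-o[2])/d[2]
def dep(n,u,v,D):
    o,d=ray(n,u,v); return o+d*D[v,u]
def two(u1,v1,u2,v2):
    a,p=ray("top",u1,v1); b,q=ray("side",u2,v2)
    s=np.linalg.lstsq(np.c_[p,-q],b-a,rcond=None)[0]
    x,y=a+s[0]*p,b+s[1]*q; return (x+y)/2,np.linalg.norm(x-y)
def cloud(n,D):
    c=bot.get_calibration(n); f=200/np.tan(np.radians(c["vfov"]/2))
    v,u=np.mgrid[:400,:640]
    P=np.stack([(u-c["cx"])/f*D,(v-c["cy"])/f*D,D],-1)-np.array(c["t"])
    return P@np.array(c["R"])
E
python3 - <<'E'
from h import *
np.set_printoptions(precision=4,suppress=True)
D=np.load("top0.npy");P=cloud("top",D)
for n,u,v in[("knob",407,166),("red",281,210),("green",288,158),("black",227,190),("orange",248,237),("purple",279,244),("table",340,200),("table2",330,240),("table3",240,80),("lid",390,180)]:
    print(n,P[v,u],D[v,u])
print(two(407,165,324,107))
im=cv2.imread("pics/top0.png");hsv=cv2.cvtColor(im,cv2.COLOR_BGR2HSV)
def blob(m,box):
    z=np.zeros_like(m);x0,y0,x1,y1=box;z[y0:y1,x0:x1]=m[y0:y1,x0:x1]
    cs,_=cv2.findContours(z,0,2);c=max(cs,key=cv2.contourArea);return cv2.minEnclosingCircle(c),cv2.contourArea(c),cv2.boundingRect(c)
wood=cv2.inRange(hsv,(8,60,60),(25,255,255))
b=blob(wood,(360,130,445,220));print("lid",b)
knob=cv2.inRange(im,(0,0,0),(70,60,70));b=blob(knob,(395,150,420,180));print("knob",b,onz("top",*b[0][0],.228))
red=cv2.inRange(hsv,(0,110,60),(8,255,255))|cv2.inRange(hsv,(170,110,60),(180,255,255));b=blob(red,(265,195,300,230));print("red",b,onz("top",*b[0][0],.106))
# cloud-based centres by height slices
def sl(u0,u1,v0,v1,z0,z1):
    Q=P[v0:v1,u0:u1].reshape(-1,3);Q=Q[(Q[:,2]>z0)&(Q[:,2]<z1)];print(len(Q),Q.min(0),Q.max(0),(Q.min(0)+Q.max(0))/2,np.median(Q,0))
sl(360,445,130,220,.185,.2);sl(395,420,150,180,.215,.24);sl(265,300,195,230,.098,.112)
sl(270,310,140,180,.098,.112);sl(210,250,175,210,.098,.112);sl(235,262,225,250,.09,.115);sl(266,292,230,258,.09,.115)
E
```

```text
knob [0.5439 0.0253 0.2299] 0.85806715
red [0.4675 0.2959 0.1053] 0.9673353
green [0.5921 0.2813 0.106 ] 0.986474
black [0.5145 0.4234 0.1052] 0.9741055
orange [0.4045 0.3707 0.1063] 0.95584154
purple [0.3885 0.2989 0.1076] 0.9524553
table [0.5075 0.1529 0.0008] 1.0776191
table2 [ 0.404   0.179  -0.0007] 1.0625046
table3 [ 0.8375  0.4235 -0.0001] 1.1293921
lid [0.5215 0.0551 0.1944] 0.8892993
(array([0.549 , 0.023 , 0.2194]), np.float64(0.0009079956265965394))
lid (((403.0427551269531, 171.12351989746094), 33.96865463256836), 3415.5, (370, 138, 68, 66))
knob (((405.0, 167.5), 5.315173149108887), 15.5, (400, 164, 10, 9)) [0.5412 0.0291 0.228 ]
red (((280.2083435058594, 209.2083282470703), 9.224343299865723), 238.5, (272, 201, 18, 18)) [0.4693 0.2977 0.106 ]
3151 [ 0.4768 -0.0491  0.185 ] [0.6202 0.0932 0.1992] [0.5485 0.022  0.1921] [0.5431 0.0254 0.194 ]
176 [0.5328 0.0078 0.2157] [0.5627 0.0373 0.2317] [0.5477 0.0226 0.2237] [0.5466 0.0231 0.2279]
282 [0.4488 0.2751 0.0982] [0.4914 0.3173 0.1113] [0.4701 0.2962 0.1048] [0.4697 0.2959 0.1064]
288 [0.5732 0.2599 0.0988] [0.6178 0.303  0.1115] [0.5955 0.2814 0.1052] [0.5944 0.2816 0.106 ]
282 [0.4935 0.4058 0.098 ] [0.5366 0.4498 0.11  ] [0.515  0.4278 0.104 ] [0.5145 0.4264 0.1053]
311 [0.3843 0.3523 0.0906] [0.4286 0.3958 0.1117] [0.4064 0.3741 0.1011] [0.4066 0.373  0.1069]
302 [0.3681 0.2785 0.0911] [0.4117 0.3222 0.1115] [0.3899 0.3003 0.1013] [0.3887 0.2992 0.1065]
```

```bash
python3 -m inch '[[0,0,-0.5,0,0,-0.046,-1],[0,0,-0.5,0,0,-0.046,-1],[0,0,-0.5,0,0,-0.046,-1],[0,0,-0.5,0,0,-0.046,-1],[0,0,-0.5,0,0,-0.046,-1],[0,0,-0.5,0,0,-0.046,-1],[0,0,-0.5,0,0,-0.046,-1],[0,0,-0.5,0,0,-0.046,-1]]'
python3 -m inch '[[0,0,0,0,0,-0.046,-1],[0,0,0,0,0,-0.046,-1],[0,0,0,0,0,-0.046,-1],[0,0,0,0,0,-0.046,-1],[0,0,0,0,0,-0.046,-1],[0,0,0,0,0,-0.046,-1],[0,0,0,0,0,-0.046,-1],[0,0,0,0,0,-0.046,-1]]'
python3 -m inch '[[0,0,0,0,0,-0.046,-1],[0,0,0,0,0,-0.046,-1],[0,0,0,0,0,-0.046,-1],[0,0,0,0,0,-0.046,-1],[0,0,0,0,0,0,-1],[0,0,0,0,0,0,-1],[0,0,0,0,0,0,-1],[0,0,0,0,0,0,-1]]'
cat > st.py <<'E'
import sys
from h import *
from scipy.spatial.transform import Rotation as Ro
o=bot.get_obs();R=Ro.from_quat(o["tool_rot"]).as_matrix()
np.set_printoptions(precision=4,suppress=True)
print("t",o["clock"],"pos",o["eef_pos"],"psi",np.degrees(np.arctan2(R[1,0],R[0,0])),"z",R[:,2],"F",o["ft_force"],"w",o["grip_width"],"j",o["joint_pos"])
if len(sys.argv)>3:
    g=np.array(list(map(float,sys.argv[1:4]))); print("units to goal",R.T@(g-o["eef_pos"])/.025)
E
python3 st.py .548 .0225 .33
```

```text
clock: 0.9
eef_pos: [0.1245, -0.484, 0.3313]
tool_rot: [0.997, -0.078, -0.0, -0.001]
ft_force: [0.4, 0.5, 0.1]
grip_width: 0.0853
clock: 1.7
eef_pos: [0.1245, -0.484, 0.3307]
tool_rot: [0.878, 0.479, 0.0, -0.001]
ft_force: [-0.4, -0.4, 0.6]
grip_width: 0.0853
clock: 2.5
eef_pos: [0.1246, -0.4842, 0.3313]
tool_rot: [0.707, 0.707, 0.0, -0.0]
ft_force: [0.6, 0.6, 0.3]
grip_width: 0.0852
t 2.5 pos [ 0.1246 -0.4842  0.3313] psi 89.95592004239609 z [-0.      0.0001 -1.    ] F [0.5783 0.6482 0.2556] w 0.08520337642731814 j [-1.319   0.2224  0.2385  1.587   0.     -1.3182]
units to goal [20.2812 16.9215  0.0522]
```

```bash
for i in 1 2 3; do :; done
python3 -m inch '[[0.845,0.705,0,0,0,0,-1],[0.845,0.705,0,0,0,0,-1],[0.845,0.705,0,0,0,0,-1],[0.845,0.705,0,0,0,0,-1],[0.845,0.705,0,0,0,0,-1],[0.845,0.705,0,0,0,0,-1],[0.845,0.705,0,0,0,0,-1],[0.845,0.705,0,0,0,0,-1]]'
python3 -m inch '[[0.845,0.705,0,0,0,0,-1],[0.845,0.705,0,0,0,0,-1],[0.845,0.705,0,0,0,0,-1],[0.845,0.705,0,0,0,0,-1],[0.845,0.705,0,0,0,0,-1],[0.845,0.705,0,0,0,0,-1],[0.845,0.705,0,0,0,0,-1],[0.845,0.705,0,0,0,0,-1]]'
python3 -m inch '[[0.845,0.705,0,0,0,0,-1],[0.845,0.705,0,0,0,0,-1],[0.845,0.705,0,0,0,0,-1],[0.845,0.705,0,0,0,0,-1],[0.845,0.705,0,0,0,0,-1],[0.845,0.705,0,0,0,0,-1],[0.845,0.705,0,0,0,0,-1],[0.845,0.705,0,0,0,0,-1]]'
python3 st.py .548 .0225 .199
```

```text
clock: 3.3
eef_pos: [0.2661, -0.3142, 0.3314]
tool_rot: [0.707, 0.707, -0.0, 0.0]
ft_force: [0.4, -0.5, 0.4]
grip_width: 0.0851
clock: 4.1
eef_pos: [0.407, -0.1451, 0.3314]
tool_rot: [0.707, 0.707, 0.0, 0.0]
ft_force: [-0.0, -0.3, 0.9]
grip_width: 0.0853
clock: 4.9
eef_pos: [0.548, 0.024, 0.3313]
tool_rot: [0.707, 0.707, 0.0, 0.0]
ft_force: [-0.2, -0.4, -0.3]
grip_width: 0.0857
t 4.9 pos [0.548  0.024  0.3313] psi 89.97938705841258 z [ 0.0001 -0.     -1.    ] F [-0.1887 -0.4115 -0.3296] w 0.08574030206256096 j [ 0.0437  0.3261  0.3776  1.6223 -0.      0.0441]
units to goal [-0.0579  0.0002  5.2909]
```

```bash
python3 -m inch '[[-0.06,0,0.8,0,0,0,-1],[0,0,0.8,0,0,0,-1],[0,0,0.8,0,0,0,-1],[0,0,0.8,0,0,0,-1],[0,0,0.8,0,0,0,-1],[0,0,0.6,0,0,0,-1],[0,0,0.4,0,0,0,-1],[0,0,0.2,0,0,0,-1]]'
python3 st.py .548 .0225 .199
```

```text
clock: 5.7
eef_pos: [0.5469, 0.0215, 0.2003]
tool_rot: [0.707, 0.707, -0.001, -0.001]
ft_force: [-0.4, -0.1, 0.2]
grip_width: 0.0852
t 5.7 pos [0.5469 0.0215 0.2003] psi 90.00192395456911 z [-0.0015 -0.0001 -1.    ] F [-0.4212 -0.0808  0.234 ] w 0.08519054508678028 j [ 0.0392  0.35    0.0742  1.2965 -0.      0.0392]
units to goal [0.0419 0.0437 0.0528]
```

```bash
python3 -m inch '[[0,0,0.05,0,0,0,1],[0,0,0,0,0,0,1],[0,0,0,0,0,0,1],[0,0,0,0,0,0,1],[0,0,0,0,0,0,1],[0,0,0,0,0,0,1],[0,0,0,0,0,0,1],[0,0,0,0,0,0,1]]'
python3 - <<'E'
from h import *
p,d=bot.camera("side");cv2.imwrite("pics/s1.png",p[60:260,220:480].repeat(3,0).repeat(3,1))
E
python3 st.py .548 .0225 .199
```

```text
clock: 6.5
eef_pos: [0.548, 0.0216, 0.2011]
tool_rot: [0.707, 0.707, 0.001, 0.001]
ft_force: [0.0, 1.0, 4.6]
grip_width: 0.0282
t 6.55 pos [0.548  0.0216 0.2011] psi 90.02693802855184 z [ 0.0021  0.0003 -1.    ] F [0.3322 0.1624 6.301 ] w 0.02816476131995018 j [0.0392 0.3488 0.0745 1.2944 0.0002 0.0388]
units to goal [0.0371 0.0015 0.0833]
```

```bash
python3 -m inch '[[0,0,-0.1,0,0,0,1],[0,0,-0.2,0,0,0,1],[0,0,-0.3,0,0,0,1],[0,0,-0.4,0,0,0,1],[0,0,-0.4,0,0,0,1],[0,0,-0.4,0,0,0,1],[0,0,-0.4,0,0,0,1],[0,0,0,0,0,0,1]]'
python3 - <<'E'
from h import *
p,d=bot.camera("side");cv2.imwrite("pics/s2.png",p[30:230,220:480].repeat(3,0).repeat(3,1))
E
python3 st.py .44 .15 .245
```

```text
clock: 7.35
eef_pos: [0.5484, 0.0215, 0.2573]
tool_rot: [0.707, 0.707, 0.001, 0.001]
ft_force: [0.0, 0.1, -1.4]
grip_width: 0.0279
t 7.4 pos [0.5479 0.0215 0.2562] psi 90.02738208810452 z [ 0.0023  0.0001 -1.    ] F [ 0.1539 -0.0089 -2.5924] w 0.028158391776391303 j [0.0392 0.3277 0.1878 1.4287 0.     0.0387]
units to goal [ 5.1426 -4.3165  0.439 ]
```

View pics/s2.png

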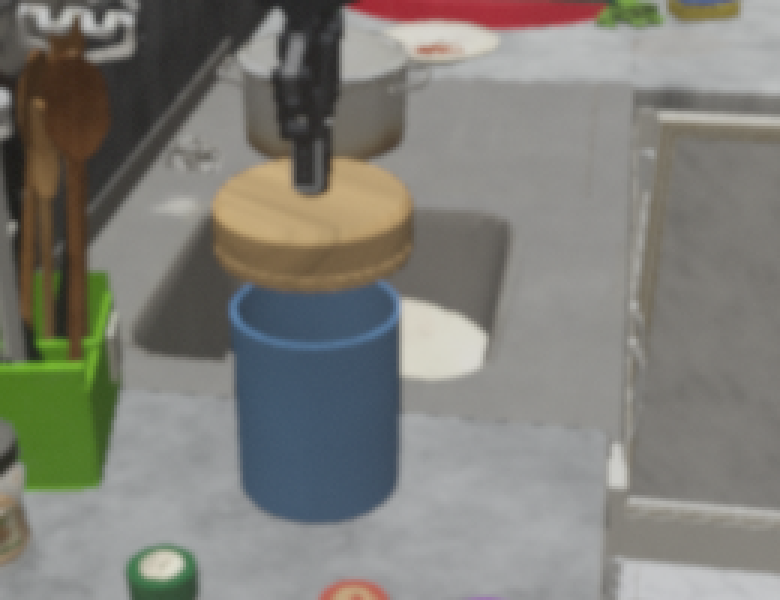

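The lid is held level, well clear of the canister rim (rim ellipse around 315,312 in the crop). Next I move it over the free worktop spot.

```bash
python3 -m inch '[[0.35,-0.3,0,0,0,0,1],[0.75,-0.63,0,0,0,0,1],[0.9,-0.75,0,0,0,0,1],[0.9,-0.75,0,0,0,0,1],[0.9,-0.75,0,0,0,0,1],[0.8,-0.7,0,0,0,0,1],[0.4,-0.35,0,0,0,0,1],[0.14,-0.09,0,0,0,0,1]]'
python3 -m inch '[[0,0,0.4,0,0,0,1],[0,0,0.8,0,0,0,1],[0,0,1,0,0,0,1],[0,0,1,0,0,0,1],[0,0,1,0,0,0,1],[0,0,1,0,0,0,1],[0,0,1,0,0,0,1],[0,0,0.8,0,0,0,1]]'
python3 st.py .44 .15 .0515
```

```text
clock: 8.2
eef_pos: [0.4379, 0.1508, 0.2549]
tool_rot: [0.706, 0.708, -0.0, -0.0]
ft_force: [0.1, -0.5, -2.0]
grip_width: 0.0281
clock: 9.0
eef_pos: [0.4391, 0.1485, 0.0777]
tool_rot: [0.708, 0.707, -0.001, -0.0]
ft_force: [0.1, 0.0, -2.8]
grip_width: 0.0282
t 9.0 pos [0.4391 0.1485 0.0777] psi 89.91069957878923 z [-0.0017 -0.0011 -1.    ] F [ 0.0981  0.0247 -2.8142] w 0.028206033235841962 j [ 0.3265  0.3023 -0.3431  0.9273 -0.0005  0.3281]
units to goal [0.0606 0.0376 1.0475]
```

```bash
python3 -m inch '[[0,0,0.3,0,0,0,1],[0,0,0.25,0,0,0,1],[0,0,0.2,0,0,0,1],[0,0,0.1,0,0,0,1],[0,0,0.04,0,0,0,1],[0,0,0.04,0,0,0,1],[0,0,0,0,0,0,1],[0,0,0,0,0,0,1]]'
python3 st.py .44 .15 .0515
```

```text
clock: 9.8
eef_pos: [0.4395, 0.15, 0.0571]
tool_rot: [0.707, 0.707, 0.0, 0.0]
ft_force: [-0.1, 0.3, -2.2]
grip_width: 0.0282
t 9.8 pos [0.4395 0.15   0.0571] psi 90.03576149272217 z [ 0.0007  0.0002 -1.    ] F [-0.0975  0.2921 -2.1536] w 0.02816633952553363 j [ 0.329   0.3287 -0.3698  0.8717 -0.      0.3284]
units to goal [-0.0015  0.0201  0.2256]
```

```bash
python3 -m inch '[[0,0,0.04,0,0,0,1],[0,0,0.04,0,0,0,1],[0,0,0.04,0,0,0,1],[0,0,0.04,0,0,0,1],[0,0,0.03,0,0,0,1],[0,0,0.02,0,0,0,1],[0,0,0,0,0,0,1],[0,0,0,0,0,0,1]]'
python3 st.py .44 .15 .0515
```

```text
clock: 10.6
eef_pos: [0.4393, 0.1499, 0.0515]
tool_rot: [0.707, 0.707, -0.0, 0.0]
ft_force: [-0.7, -0.1, -2.1]
grip_width: 0.0281
t 10.6 pos [0.4393 0.1499 0.0515] psi 90.02649593959845 z [-0. -0. -1.] F [-0.6505 -0.0646 -2.0877] w 0.028059829873176522 j [ 0.3289  0.3364 -0.3764  0.858  -0.      0.3284]
units to goal [0.0037 0.0282 0.0017]
```

```bash
python3 -m inch '[[0,0,0.03,0,0,0,1],[0,0,0.03,0,0,0,1],[0,0,0.03,0,0,0,1],[0,0,0,0,0,0,1],[0,0,0,0,0,0,1],[0,0,0,0,0,0,1],[0,0,0,0,0,0,1],[0,0,0,0,0,0,1]]'
python3 st.py .44 .15 .0515
```

```text
clock: 11.4
eef_pos: [0.4395, 0.1499, 0.051]
tool_rot: [0.707, 0.707, 0.001, 0.0]
ft_force: [-4.9, -1.9, 12.7]
grip_width: 0.028
t 11.4 pos [0.4395 0.1499 0.051 ] psi 90.02288220295398 z [ 0.0012  0.0003 -1.    ] F [-4.9373 -1.8647 12.742 ] w 0.028023589010864547 j [ 0.3288  0.3365 -0.3779  0.8551 -0.0001  0.3284]
units to goal [ 0.0035  0.0216 -0.0183]
```

Contact: the lid is on the worktop. I ease off slightly, open, then rise.

```bash
python3 -m inch '[[0,0,-0.05,0,0,0,1],[0,0,0,0,0,0,-1],[0,0,0,0,0,0,-1],[0,0,0,0,0,0,-1],[0,0,0,0,0,0,-1],[0,0,0,0,0,0,-1],[0,0,0,0,0,0,-1],[0,0,0,0,0,0,-1]]'
python3 -m inch '[[0,0,-0.3,0,0,0,-1],[0,0,-0.8,0,0,0,-1],[0,0,-1,0,0,0,-1],[0,0,-1,0,0,0,-1],[0,0,-1,0,0,0,-1],[0,0,-1,0,0,0,-1],[0,0,-0.6,0,0,0,-1],[0,0,0,0,0,0,-1]]'
python3 st.py .470 .2962 .194
python3 - <<'E'
from h import *
p,d=bot.camera("side");cv2.imwrite("pics/s3.png",p)
p,d=bot.camera("top");cv2.imwrite("pics/t3.png",p);np.save("t3.npy",d)
E
```

```text
clock: 12.2
eef_pos: [0.4393, 0.1499, 0.0505]
tool_rot: [0.707, 0.707, -0.0, -0.0]
ft_force: [-0.0, -0.1, -0.2]
grip_width: 0.0852
clock: 13.0
eef_pos: [0.441, 0.1505, 0.196]
tool_rot: [0.707, 0.707, 0.003, 0.001]
ft_force: [0.4, 0.1, -0.3]
grip_width: 0.0857
t 13.0 pos [0.441  0.1505 0.196 ] psi 90.02852598415052 z [ 0.0056  0.0019 -1.    ] F [ 0.389   0.0772 -0.3291] w 0.08568339704124575 j [ 0.3289  0.1883 -0.1555  1.221  -0.      0.3284]
units to goal [5.8275 1.1638 0.096 ]
```

View pics/s3.png

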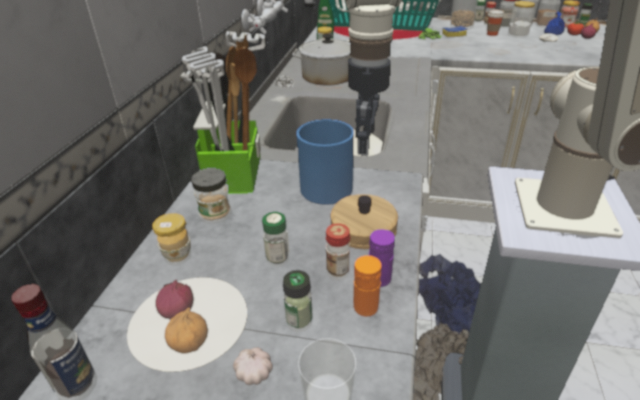

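View pics/t3.png

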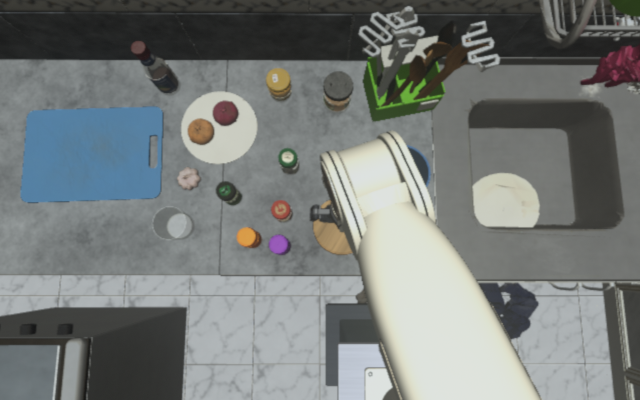

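The lid lies flat and free on the worktop (side view: 364,222), and the other jars have not moved. Next is the red jar.

```bash
python3 -m inch '[[0.4,0.1,0,0,0,0,-1],[0.9,0.2,0,0,0,0,-1],[1,0.2,0,0,0,0,-1],[1,0.2,0,0,0,0,-1],[1,0.2,0,0,0,0,-1],[0.9,0.2,0,0,0,0,-1],[0.5,0.1,0,0,0,0,-1],[0.13,0,0,0,0,0,-1]]'
python3 -m inch '[[0,0,0,0,0,0,-1],[0,0,0,0,0,0,-1],[0,0,0,0,0,0,-1],[0,0,0,0,0,0,-1],[0,0,0,0,0,0,-1],[0,0,0,0,0,0,-1],[0,0,0,0,0,0,-1],[0,0,0,0,0,0,-1]]'
python3 st.py .470 .2962 .074
python3 - <<'E'
from h import *
p,d=bot.camera("top");cv2.imwrite("pics/t4.png",p);np.save("t4.npy",d)
np.set_printoptions(precision=4,suppress=True)
P=cloud("top",d);Q=P[120:220,360:450].reshape(-1,3);Q=Q[(Q[:,2]>.15)&(Q[:,2]<.17)]
print(len(Q),Q.min(0),Q.max(0),(Q.min(0)+Q.max(0))/2)
A=np.c_[2*Q[:,:2],np.ones(len(Q))];s=np.linalg.lstsq(A,(Q[:,:2]**2).sum(1),rcond=None)[0];print("circle",s[:2],np.sqrt(s[2]+s[0]**2+s[1]**2))
Q=P[185:260,300:365].reshape(-1,3);m=(Q[:,2]>.035)&(Q[:,2]<.05);Q=Q[m];print("lid",(Q.min(0)+Q.max(0))/2,Q.max(0)-Q.min(0))
E
```

```text
clock: 13.9
eef_pos: [0.4688, 0.2969, 0.1917]
tool_rot: [0.706, 0.708, -0.001, -0.0]
ft_force: [0.1, 0.8, 0.3]
grip_width: 0.0854
clock: 14.7
eef_pos: [0.4692, 0.2956, 0.1931]
tool_rot: [0.707, 0.707, 0.0, 0.0]
ft_force: [0.1, 0.1, -0.1]
grip_width: 0.0857
t 14.7 pos [0.4692 0.2956 0.1931] psi 90.02305877820709 z [ 0.  0. -1.] F [ 0.0691  0.1175 -0.0744] w 0.08565003416641163 j [ 0.5622  0.3668  0.0797  1.2836 -0.      0.5618]
units to goal [0.0231 0.0309 4.7634]
503 [ 0.4833 -0.042   0.1501] [0.612  0.0868 0.1653] [0.5476 0.0224 0.1577]
circle [0.5471 0.0227] 0.062105759907351926
lid [0.4498 0.1423 0.0423] [0.1201 0.0951 0.0144]
```

View pics/t4.png

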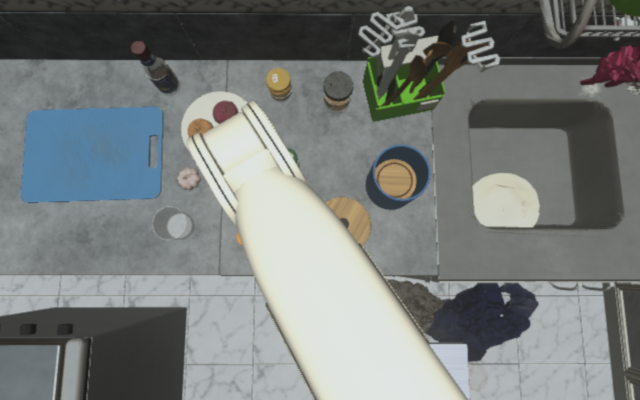

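The open canister is visible (rim centre about 401,176) with the coasters inside (397,180). I take a depth estimate of the pile and go down to grip the jar.

```bash
python3 - <<'E'
from h import *
np.set_printoptions(precision=4,suppress=True)
P=cloud("top",np.load("t4.npy"))
print(np.median(P[175:185,390:405].reshape(-1,3),0))
E
python3 -m inch '[[0.02,0.03,0.5,0,0,0,-1],[0,0,0.9,0,0,0,-1],[0,0,1,0,0,0,-1],[0,0,0.9,0,0,0,-1],[0,0,0.7,0,0,0,-1],[0,0,0.5,0,0,0,-1],[0,0,0.2,0,0,0,-1],[0,0,0.06,0,0,0,-1]]'
python3 st.py .470 .2962 .074
python3 -m inch '[[0,0,0,0,0,0,-1],[0,0,0,0,0,0,1],[0,0,0,0,0,0,1],[0,0,0,0,0,0,1],[0,0,0,0,0,0,1],[0,0,0,0,0,0,1],[0,0,0,0,0,0,1],[0,0,0,0,0,0,1]]'
python3 st.py .470 .2962 .074
python3 - <<'E'
from h import *
p,d=bot.camera("side");cv2.imwrite("pics/s5.png",p[150:350,200:460].repeat(3,0).repeat(3,1))
E
```

```text
[0.5473 0.0173 0.0733]
clock: 15.55
eef_pos: [0.4697, 0.2961, 0.0734]
tool_rot: [0.707, 0.707, -0.0, -0.0]
ft_force: [0.1, -0.7, -0.4]
grip_width: 0.0856
t 15.55 pos [0.4697 0.2961 0.0734] psi 90.03043818746833 z [-0.0009 -0.0006 -1.    ] F [ 0.0838 -0.6549 -0.419 ] w 0.08557750032769923 j [ 0.5624  0.4648 -0.1019  1.0051 -0.      0.5619]
units to goal [ 0.0059  0.0121 -0.0248]
clock: 16.35
eef_pos: [0.4707, 0.2966, 0.075]
tool_rot: [0.707, 0.707, 0.001, 0.0]
ft_force: [-0.2, 0.2, 6.2]
grip_width: 0.0429
t 16.35 pos [0.4707 0.2966 0.075 ] psi 90.0281115320173 z [ 0.0018  0.0011 -1.    ] F [-0.1608  0.1599  6.1506] w 0.04293571054290153 j [ 0.5624  0.4628 -0.1003  1.0055  0.      0.5619]
units to goal [-0.0178 -0.0269  0.0408]
```

View pics/s5.png

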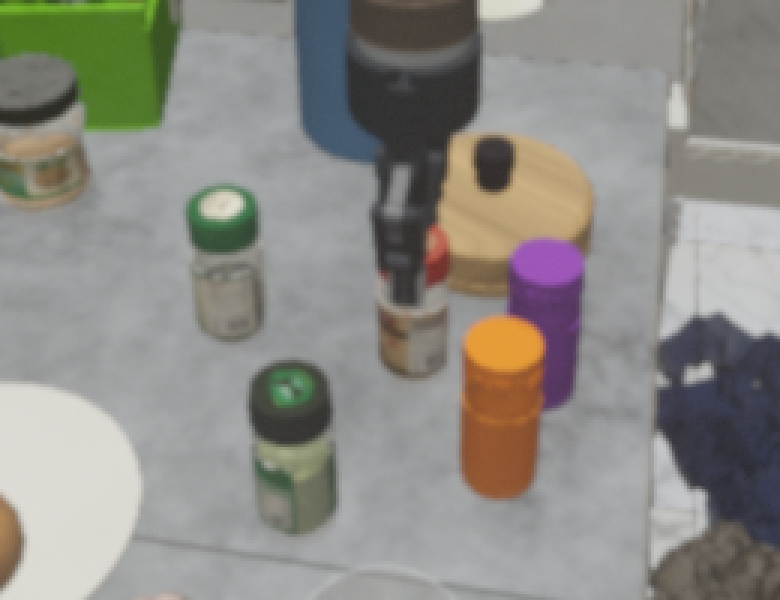

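The jar is gripped by the cap with the neighbours undisturbed. Lifting now.

```bash
python3 -m inch '[[0,0,-0.1,0,0,0,1],[0,0,-0.3,0,0,0,1],[0,0,-0.5,0,0,0,1],[0,0,-0.7,0,0,0,1],[0,0,-0.9,0,0,0,1],[0,0,-1,0,0,0,1],[0,0,-1,0,0,0,1],[0,0,-1,0,0,0,1]]'
python3 -m inch '[[0,0,-1,0,0,0,1],[0,0,-0.8,0,0,0,1],[0,0,-0.5,0,0,0,1],[0,0,-0.2,0,0,0,1],[0,0,0,0,0,0,1],[0,0,0,0,0,0,1],[0,0,0,0,0,0,1],[0,0,0,0,0,0,1]]'
python3 st.py .5475 .0225 .27
python3 - <<'E'
from h import *
p,d=bot.camera("side");cv2.imwrite("pics/s6.png",p[100:300,200:460].repeat(3,0).repeat(3,1))
E
```

```text
clock: 17.2
eef_pos: [0.4698, 0.296, 0.2133]
tool_rot: [0.707, 0.707, 0.0, 0.0]
ft_force: [0.6, 0.5, -1.6]
grip_width: 0.0431
clock: 18.0
eef_pos: [0.4696, 0.2959, 0.2731]
tool_rot: [0.707, 0.707, -0.001, -0.0]
ft_force: [0.0, -0.3, -1.2]
grip_width: 0.0431
t 18.0 pos [0.4696 0.2959 0.2731] psi 90.02640429528533 z [-0.0016 -0.001  -1.    ] F [ 0.0097 -0.252  -1.1613] w 0.04307034643721985 j [ 0.5623  0.3417  0.251   1.482  -0.      0.5619]
units to goal [-10.9384   3.1123   0.1306]
```

View pics/s6.png

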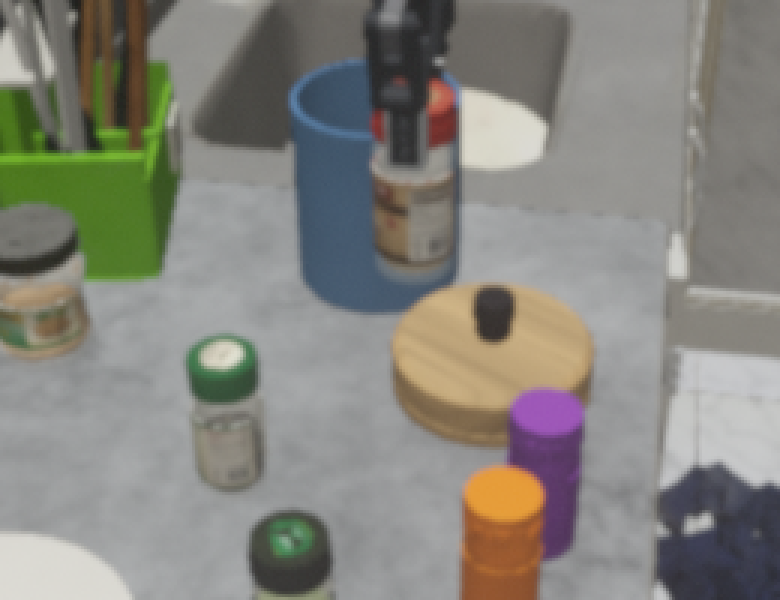

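The jar hangs upright. I move it over the canister.

```bash
python3 -m inch '[[-0.3,0.1,0,0,0,0,1],[-0.7,0.2,0,0,0,0,1],[-0.9,0.25,0,0,0,0,1],[-0.9,0.25,0,0,0,0,1],[-0.9,0.25,0,0,0,0,1],[-0.9,0.25,0,0,0,0,1],[-0.9,0.25,0,0,0,0,1],[-0.9,0.25,0,0,0,0,1]]'
python3 -m inch '[[-0.9,0.25,0,0,0,0,1],[-0.9,0.25,0,0,0,0,1],[-0.9,0.25,0,0,0,0,1],[-0.8,0.25,0,0,0,0,1],[-0.6,0.2,0,0,0,0,1],[-0.3,0.1,0,0,0,0,1],[-0.15,0,0,0,0,0,1],[0,0,0,0,0,0,1]]'
python3 st.py .5475 .0225 .16
python3 - <<'E'
from h import *
p,d=bot.camera("side");cv2.imwrite("pics/s7.png",p[30:230,200:460].repeat(3,0).repeat(3,1))
E
```

```text
clock: 18.85
eef_pos: [0.5152, 0.1347, 0.274]
tool_rot: [0.707, 0.707, -0.0, 0.0]
ft_force: [-0.3, 0.8, -0.9]
grip_width: 0.0431
clock: 19.65
eef_pos: [0.5474, 0.0224, 0.274]
tool_rot: [0.707, 0.707, -0.0, -0.0]
ft_force: [-0.1, -0.9, -1.6]
grip_width: 0.0427
t 19.65 pos [0.5474 0.0224 0.274 ] psi 90.01418056686349 z [-0.0003  0.0002 -1.    ] F [-0.1085 -0.8828 -1.6068] w 0.04273733805451775 j [0.0408 0.3253 0.2301 1.4759 0.0002 0.0406]
units to goal [0.0024 0.0041 4.5595]
```

View pics/s7.png

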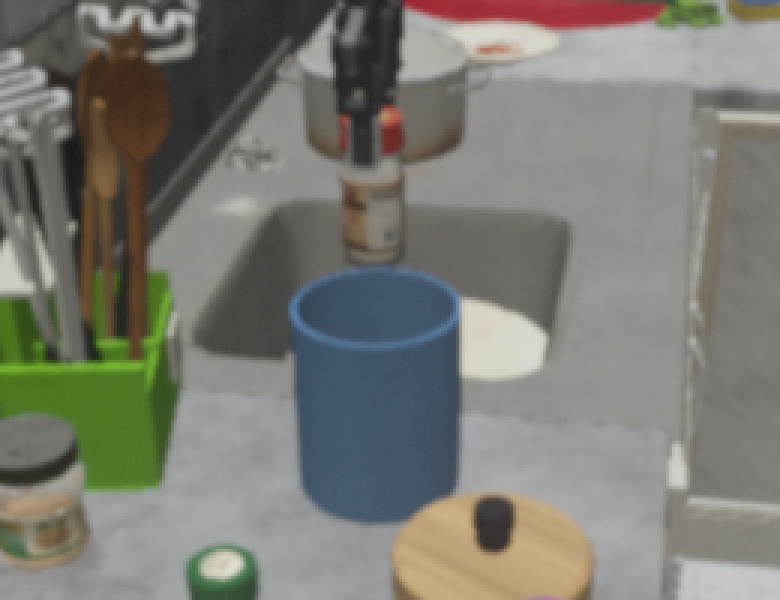

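Jar centred over the canister. I lower it just above the highest possible pile, then feel my way down.

```bash
python3 -m inch '[[0,0,0.3,0,0,0,1],[0,0,0.7,0,0,0,1],[0,0,0.9,0,0,0,1],[0,0,0.9,0,0,0,1],[0,0,0.8,0,0,0,1],[0,0,0.5,0,0,0,1],[0,0,0.2,0,0,0,1],[0,0,0,0,0,0,1]]'
python3 -m inch '[[0,0,0.04,0,0,0,1],[0,0,0.04,0,0,0,1],[0,0,0.04,0,0,0,1],[0,0,0.03,0,0,0,1],[0,0,0.03,0,0,0,1],[0,0,0.03,0,0,0,1],[0,0,0,0,0,0,1],[0,0,0,0,0,0,1]]'
python3 st.py .5475 .0225 .148
```

```text
clock: 20.5
eef_pos: [0.5472, 0.0228, 0.166]
tool_rot: [0.707, 0.707, -0.0, -0.0]
ft_force: [0.9, -0.4, -1.1]
grip_width: 0.0431
clock: 21.3
eef_pos: [0.5476, 0.0225, 0.1613]
tool_rot: [0.707, 0.707, -0.0, -0.0]
ft_force: [0.5, -0.1, -1.2]
grip_width: 0.043
t 21.3 pos [0.5476 0.0225 0.1613] psi 90.02724391642361 z [-0.  0. -1.] F [ 0.5365 -0.119  -1.2439] w 0.04300850597551993 j [0.041  0.3738 0.0047 1.2017 0.     0.0405]
units to goal [ 0.0012 -0.0032  0.5311]
```

```bash
python3 -m inch '[[0,0,0.04,0,0,0,1],[0,0,0.04,0,0,0,1],[0,0,0.04,0,0,0,1],[0,0,0.04,0,0,0,1],[0,0,0.04,0,0,0,1],[0,0,0.04,0,0,0,1],[0,0,0,0,0,0,1],[0,0,0,0,0,0,1]]'
python3 st.py .5475 .0225 .148
```

```text
clock: 22.1
eef_pos: [0.5476, 0.0225, 0.1553]
tool_rot: [0.707, 0.707, -0.0, -0.0]
ft_force: [-0.6, -0.6, -1.3]
grip_width: 0.0431
t 22.1 pos [0.5476 0.0225 0.1553] psi 90.0251577281447 z [-0.0001  0.     -1.    ] F [-0.635  -0.6018 -1.2698] w 0.04308493076755651 j [ 0.041   0.378  -0.0054  1.1875  0.      0.0405]
units to goal [ 0.0019 -0.0022  0.2909]
```

```bash
python3 -m inch '[[0,0,0.03,0,0,0,1],[0,0,0.03,0,0,0,1],[0,0,0.03,0,0,0,1],[0,0,0.03,0,0,0,1],[0,0,0.03,0,0,0,1],[0,0,0.03,0,0,0,1],[0,0,0,0,0,0,1],[0,0,0,0,0,0,1]]'
python3 st.py .5475 .0225 .148
```

```text
clock: 22.9
eef_pos: [0.5476, 0.0224, 0.1508]
tool_rot: [0.707, 0.707, -0.0, -0.0]
ft_force: [-1.1, -0.0, -1.7]
grip_width: 0.043
t 22.9 pos [0.5476 0.0224 0.1508] psi 90.02435560096112 z [-0. -0. -1.] F [-1.1444 -0.0161 -1.7187] w 0.04304869663232084 j [ 0.041   0.3813 -0.0127  1.1768 -0.      0.0406]
units to goal [ 0.002  -0.0035  0.1113]
```

```bash
python3 -m inch '[[0,0,0.03,0,0,0,1],[0,0,0.03,0,0,0,1],[0,0,0.03,0,0,0,1],[0,0,0.03,0,0,0,1],[0,0,0,0,0,0,1],[0,0,0,0,0,0,1],[0,0,0,0,0,0,1],[0,0,0,0,0,0,1]]'
python3 st.py .5475 .0225 .148
```

```text
clock: 23.7
eef_pos: [0.5476, 0.0225, 0.1479]
tool_rot: [0.707, 0.707, 0.0, 0.0]
ft_force: [0.9, -0.1, -1.3]
grip_width: 0.0428
t 23.7 pos [0.5476 0.0225 0.1479] psi 90.02848553986719 z [ 0.0001  0.     -1.    ] F [ 0.8904 -0.0743 -1.2679] w 0.04275741181985594 j [ 0.041   0.3835 -0.0175  1.1697  0.      0.0405]
units to goal [ 0.0005 -0.0044 -0.0059]
```

```bash
python3 -m inch '[[0,0,0.03,0,0,0,1],[0,0,0.03,0,0,0,1],[0,0,0.03,0,0,0,1],[0,0,0.03,0,0,0,1],[0,0,0,0,0,0,1],[0,0,0,0,0,0,1],[0,0,0,0,0,0,1],[0,0,0,0,0,0,1]]'
python3 st.py .5475 .0225 .148
```

```text
clock: 24.5
eef_pos: [0.5478, 0.0225, 0.1451]
tool_rot: [0.707, 0.707, 0.0, 0.0]
ft_force: [-0.4, -0.2, 3.0]
grip_width: 0.0425
t 24.5 pos [0.5478 0.0225 0.1451] psi 90.02525281539216 z [ 0.0006  0.     -1.    ] F [-0.4419 -0.1726  3.0482] w 0.04253959048910652 j [ 0.041   0.3856 -0.0221  1.1626  0.      0.0406]
units to goal [ 0.0004 -0.0121 -0.117 ]
```

Contact is felt (about 4 N, jar bottom about 71 mm up). I ease off a little, then open partway.

```bash
python3 -m inch '[[0,0,-0.04,0,0,0,1],[0,0,0,0,0,0,1],[0,0,0,0,0,0,0.2],[0,0,0,0,0,0,-0.1],[0,0,0,0,0,0,-0.3],[0,0,0,0,0,0,-0.5],[0,0,0,0,0,0,-0.5],[0,0,0,0,0,0,-0.5]]'
python3 st.py .5475 .0225 .148
python3 -m inch '[[0,0,-0.1,0,0,0,-0.5],[0,0,-0.2,0,0,0,-0.5],[0,0,-0.4,0,0,0,-0.5],[0,0,-0.8,0,0,0,-0.5],[0,0,-1,0,0,0,-0.5],[0,0,-1,0,0,0,-0.5],[0,0,-0.8,0,0,0,-0.5],[0,0,-0.4,0,0,0,-1]]'
python3 st.py .44 .15 .25
python3 - <<'E'
from h import *
p,d=bot.camera("side");cv2.imwrite("pics/s8.png",p[30:230,200:460].repeat(3,0).repeat(3,1))
E
```

```text
clock: 25.3
eef_pos: [0.5475, 0.0225, 0.1457]
tool_rot: [0.707, 0.707, -0.0, -0.0]
ft_force: [0.0, 0.0, -0.5]
grip_width: 0.0646
t 25.3 pos [0.5475 0.0225 0.1457] psi 90.02707075497891 z [-0.0003 -0.     -1.    ] F [ 0.0212  0.0434 -0.5257] w 0.06456439139924011 j [ 0.041   0.3852 -0.0209  1.165   0.      0.0405]
units to goal [ 0.0016 -0.0006 -0.0924]
clock: 26.1
eef_pos: [0.5486, 0.0225, 0.2665]
tool_rot: [0.707, 0.707, 0.002, 0.002]
ft_force: [1.1, 0.0, 0.7]
grip_width: 0.0767
t 26.1 pos [0.5486 0.0225 0.2665] psi 90.02531678035369 z [ 0.0047  0.0002 -1.    ] F [1.0781 0.0197 0.6686] w 0.07671619056711755 j [0.041  0.3248 0.2102 1.4515 0.     0.0405]
units to goal [ 5.1014 -4.3461  0.6414]
```

View pics/s8.png

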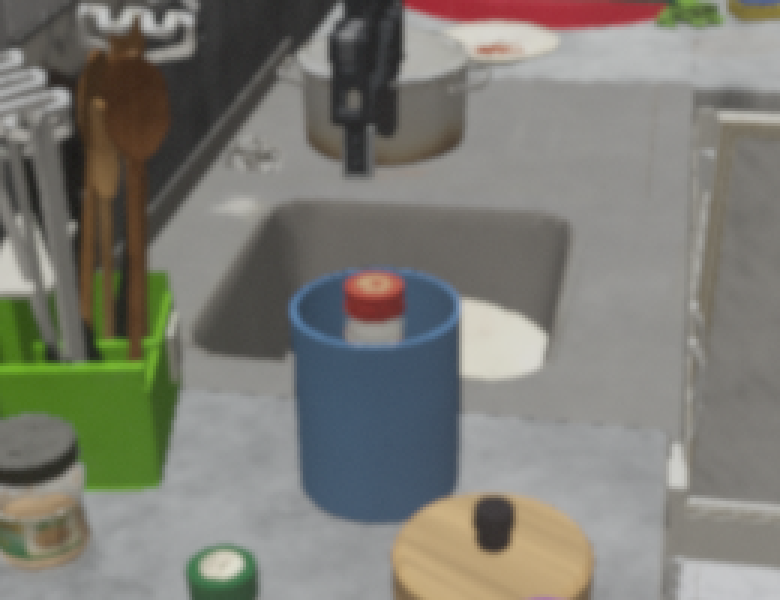

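The jar stands upright and free in the canister (cap at 375,295 in the crop). Back to the lid.

```bash
python3 -m inch '[[0.35,-0.3,0,0,0,0,-1],[0.75,-0.63,0,0,0,0,-1],[0.9,-0.77,0,0,0,0,-1],[0.9,-0.77,0,0,0,0,-1],[0.9,-0.77,0,0,0,0,-1],[0.8,-0.7,0,0,0,0,-1],[0.4,-0.34,0,0,0,0,-1],[0.1,-0.05,0,0,0,0,-1]]'
python3 -m inch '[[0,0,0.5,0,0,0,-1],[0,0,1,0,0,0,-1],[0,0,1,0,0,0,-1],[0,0,1,0,0,0,-1],[0,0,1,0,0,0,-1],[0,0,0.8,0,0,0,-1],[0,0,0.5,0,0,0,-1],[0,0,0,0,0,0,-1]]'
python3 st.py .4393 .1499 .0508
python3 - <<'E'
from h import *
p,d=bot.camera("side");cv2.imwrite("pics/s9.png",p[130:280,260:460].repeat(4,0).repeat(4,1))
E
```

```text
clock: 26.95
eef_pos: [0.4377, 0.1507, 0.2626]
tool_rot: [0.706, 0.708, -0.001, -0.0]
ft_force: [0.1, -0.1, -0.1]
grip_width: 0.0852
clock: 27.75
eef_pos: [0.438, 0.1487, 0.1159]
tool_rot: [0.707, 0.707, -0.002, -0.001]
ft_force: [0.4, -1.2, 0.3]
grip_width: 0.0855
t 27.75 pos [0.438  0.1487 0.1159] psi 89.95894376567696 z [-0.0046 -0.002  -1.    ] F [ 0.4267 -1.2334  0.251 ] w 0.0854901792208202 j [ 0.3275  0.2586 -0.2885  1.0287 -0.0004  0.3282]
units to goal [0.0551 0.0643 2.6045]
```

View pics/s9.png

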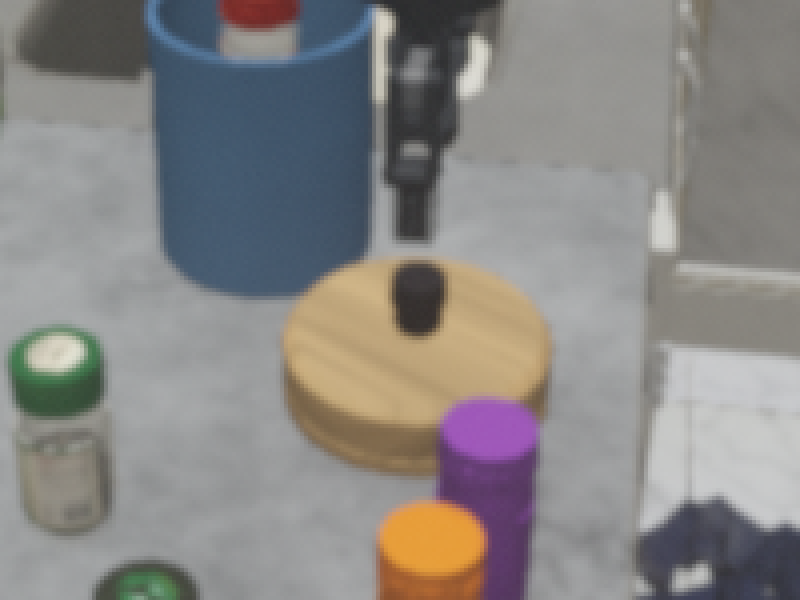

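```bash
python3 -m inch '[[0,0,0.5,0,0,0,-1],[0,0,0.7,0,0,0,-1],[0,0,0.6,0,0,0,-1],[0,0,0.4,0,0,0,-1],[0,0,0.3,0,0,0,-1],[0,0,0.1,0,0,0,-1],[0,0,0,0,0,0,-1],[0,0,0,0,0,0,-1]]'
python3 st.py .4393 .1499 .0508
```

```text
clock: 28.6
eef_pos: [0.4398, 0.1501, 0.0539]
tool_rot: [0.707, 0.707, 0.001, 0.0]
ft_force: [0.0, -0.5, -0.1]
grip_width: 0.0856
t 28.6 pos [0.4398 0.1501 0.0539] psi 90.02603720477569 z [ 0.0011  0.0004 -1.    ] F [ 0.0184 -0.5409 -0.0885] w 0.08560427540047655 j [ 0.3288  0.3334 -0.3734  0.8629 -0.      0.3284]
units to goal [-0.0074 -0.0213  0.1227]
```

```bash
python3 -m inch '[[0,0,0.1,0,0,0,-1],[0,0,0,0,0,0,1],[0,0,0,0,0,0,1],[0,0,0,0,0,0,1],[0,0,0,0,0,0,1],[0,0,0,0,0,0,1],[0,0,0,0,0,0,1],[0,0,0,0,0,0,1]]'
python3 st.py .4393 .1499 .0508
python3 -m inch '[[0,0,-0.1,0,0,0,1],[0,0,-0.3,0,0,0,1],[0,0,-0.6,0,0,0,1],[0,0,-0.9,0,0,0,1],[0,0,-1,0,0,0,1],[0,0,-1,0,0,0,1],[0,0,-1,0,0,0,1],[0,0,-1,0,0,0,1]]'
python3 -m inch '[[0,0,-1,0,0,0,1],[0,0,-1,0,0,0,1],[0,0,-0.8,0,0,0,1],[0,0,-0.5,0,0,0,1],[0,0,-0.2,0,0,0,1],[0,0,0,0,0,0,1],[0,0,0,0,0,0,1],[0,0,0,0,0,0,1]]'
python3 st.py .5475 .0225 .28
python3 - <<'E'
from h import *
p,d=bot.camera("side");cv2.imwrite("pics/s10.png",p[30:230,220:480].repeat(3,0).repeat(3,1))
E
```

```text
clock: 29.4
eef_pos: [0.4395, 0.15, 0.0512]
tool_rot: [0.707, 0.707, 0.0, 0.0]
ft_force: [0.1, -0.1, 4.6]
grip_width: 0.0281
t 29.4 pos [0.4395 0.15   0.0512] psi 90.02551090219306 z [ 0.0005  0.0002 -1.    ] F [ 0.1201 -0.0945  4.5914] w 0.02806387170980872 j [ 0.3289  0.3369 -0.377   0.8563  0.0001  0.3284]
units to goal [-0.004 -0.007  0.014]
clock: 30.2
eef_pos: [0.4388, 0.1497, 0.1993]
tool_rot: [0.707, 0.707, -0.0, -0.0]
ft_force: [0.8, 1.4, -1.9]
grip_width: 0.028
clock: 31.0
eef_pos: [0.4387, 0.1497, 0.2848]
tool_rot: [0.707, 0.707, -0.001, -0.0]
ft_force: [0.0, -0.2, -3.1]
grip_width: 0.0277
t 31.0 pos [0.4387 0.1497 0.2848] psi 90.02732317199784 z [-0.0021 -0.0007 -1.    ] F [ 0.0374 -0.1537 -3.1292] w 0.027690291100200094 j [0.3289 0.1523 0.033  1.4537 0.     0.3284]
units to goal [-5.0901  4.3504  0.1845]
```

View pics/s10.png

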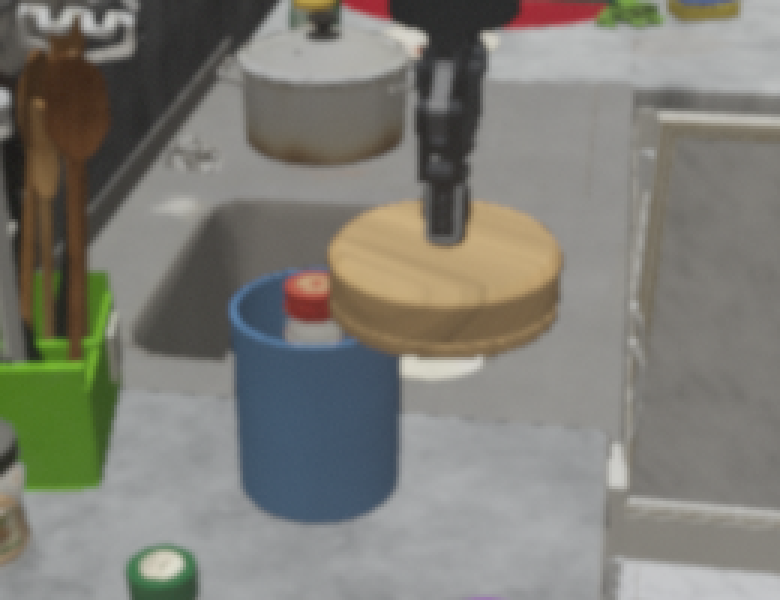

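The lid is held level, clear of the jar top. I move it over the canister.

```bash
python3 -m inch '[[-0.3,0.25,0,0,0,0,1],[-0.6,0.5,0,0,0,0,1],[-0.9,0.8,0,0,0,0,1],[-0.9,0.8,0,0,0,0,1],[-0.9,0.75,0,0,0,0,1],[-0.8,0.65,0,0,0,0,1],[-0.5,0.45,0,0,0,0,1],[-0.2,0.14,0,0,0,0,1]]'
python3 -m inch '[[0,0,0.2,0,0,0,1],[0,0,0.4,0,0,0,1],[0,0,0.6,0,0,0,1],[0,0,0.6,0,0,0,1],[0,0,0.4,0,0,0,1],[0,0,0.2,0,0,0,1],[0,0,0,0,0,0,1],[0,0,0,0,0,0,1]]'
python3 st.py .5475 .0222 .201
python3 - <<'E'
from h import *
p,d=bot.camera("side");cv2.imwrite("pics/s11.png",p[60:210,230:430].repeat(4,0).repeat(4,1))
E
```

```text
clock: 31.85
eef_pos: [0.5489, 0.0204, 0.2848]
tool_rot: [0.708, 0.706, -0.001, -0.0]
ft_force: [-1.0, 0.3, -2.6]
grip_width: 0.0283
clock: 32.65
eef_pos: [0.548, 0.0227, 0.2263]
tool_rot: [0.707, 0.707, 0.0, 0.0]
ft_force: [0.3, 0.1, -2.4]
grip_width: 0.0278
t 32.65 pos [0.548  0.0227 0.2263] psi 90.04850539263931 z [ 0.0009  0.     -1.    ] F [ 0.3498  0.0546 -2.4028] w 0.027817962985694722 j [0.0414 0.3386 0.126  1.3573 0.     0.0406]
units to goal [-0.0205 -0.0217  1.0127]
```

View pics/s11.png

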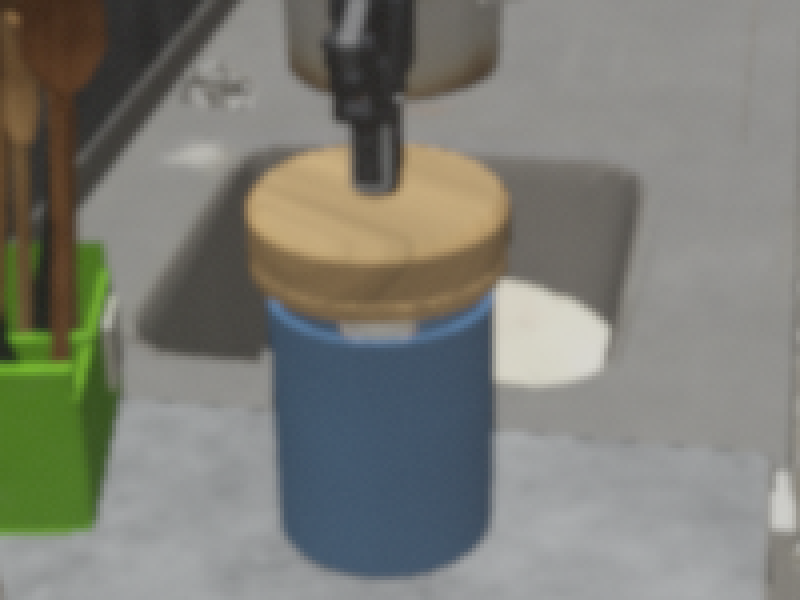

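Aligned over the rim (lid 378,235, canister 382,335). I lower it gently.

```bash
python3 -m inch '[[-0.01,-0.01,0.1,0,0,0,1],[0,0,0.15,0,0,0,1],[0,0,0.15,0,0,0,1],[0,0,0.1,0,0,0,1],[0,0,0.08,0,0,0,1],[0,0,0.08,0,0,0,1],[0,0,0.04,0,0,0,1],[0,0,0,0,0,0,1]]'
python3 st.py .5475 .0222 .201
```

```text
clock: 33.5
eef_pos: [0.5475, 0.0222, 0.2081]
tool_rot: [0.707, 0.707, -0.0, -0.0]
ft_force: [-0.3, -0.5, -2.6]
grip_width: 0.0279
t 33.5 pos [0.5475 0.0222 0.2081] psi 90.02765387609647 z [-0.0003  0.     -1.    ] F [-0.3393 -0.5005 -2.6199] w 0.02790641977165363 j [0.0406 0.3464 0.0896 1.3143 0.     0.0401]
units to goal [-0.0014 -0.0006  0.2848]
```

Skirt is past the rim with no contact. Continuing.

```bash
python3 -m inch '[[0,0,0.05,0,0,0,1],[0,0,0.05,0,0,0,1],[0,0,0.05,0,0,0,1],[0,0,0.04,0,0,0,1],[0,0,0.04,0,0,0,1],[0,0,0.03,0,0,0,1],[0,0,0,0,0,0,1],[0,0,0,0,0,0,1]]'
python3 st.py .5475 .0222 .201
```

```text
clock: 34.3
eef_pos: [0.5476, 0.0222, 0.2018]
tool_rot: [0.707, 0.707, -0.0, -0.0]
ft_force: [0.4, 0.1, -1.3]
grip_width: 0.0276
t 34.3 pos [0.5476 0.0222 0.2018] psi 90.02818588670212 z [-0.0001  0.     -1.    ] F [ 0.424   0.1241 -1.3161] w 0.027614052018717677 j [0.0406 0.3495 0.0773 1.2987 0.     0.0401]
units to goal [-0.0012 -0.0026  0.0315]
```

```bash
python3 -m inch '[[0,0,0.03,0,0,0,1],[0,0,0.03,0,0,0,1],[0,0,0,0,0,0,1],[0,0,0,0,0,0,1],[0,0,0,0,0,0,1],[0,0,0,0,0,0,1],[0,0,0,0,0,0,1],[0,0,0,0,0,0,1]]'
python3 st.py .5475 .0222 .201
```

```text
clock: 35.1
eef_pos: [0.5478, 0.0222, 0.2012]
tool_rot: [0.707, 0.707, 0.0, 0.0]
ft_force: [-2.4, -0.7, 5.6]
grip_width: 0.0279
t 35.1 pos [0.5478 0.0222 0.2012] psi 90.02387599713784 z [ 0.0012  0.     -1.    ] F [-2.4447 -0.6883  5.6189] w 0.027872350123278555 j [ 0.0405  0.3492  0.0753  1.2957 -0.      0.0401]
units to goal [ 0.0001 -0.0107  0.0073]
```

Seated at the expected height (TCP 0.201, as originally). I ease off, release and go up.

```bash
python3 -m inch '[[0,0,-0.02,0,0,0,1],[0,0,0,0,0,0,-1],[0,0,0,0,0,0,-1],[0,0,0,0,0,0,-1],[0,0,0,0,0,0,-1],[0,0,0,0,0,0,-1],[0,0,0,0,0,0,-1],[0,0,0,0,0,0,-1]]'
python3 -m inch '[[0,0,-0.3,0,0,0,-1],[0,0,-0.7,0,0,0,-1],[0,0,-0.9,0,0,0,-1],[0,0,-0.9,0,0,0,-1],[0,0,-0.9,0,0,0,-1],[0,0,-0.6,0,0,0,-1],[0,0,-0.3,0,0,0,-1],[0,0,0,0,0,0,-1]]'
python3 -m inch '[[-0.5,-0.3,0,0,0,0,-1],[-1,-0.7,0,0,0,0,-1],[-1,-0.7,0,0,0,0,-1],[-1,-0.7,0,0,0,0,-1],[-1,-0.7,0,0,0,0,-1],[-1,-0.7,0,0,0,0,-1],[-1,-0.7,0,0,0,0,-1],[-1,-0.7,0,0,0,0,-1]]'
python3 -m inch '[[-1,-0.3,0,0,0,0,-1],[-0.5,-0.3,0,0,0,0,-1],[0,0,0,0,0,0,-1],[0,0,0,0,0,0,-1],[0,0,0,0,0,0,-1],[0,0,0,0,0,0,-1],[0,0,0,0,0,0,-1],[0,0,0,0,0,0,-1]]'
python3 st.py
python3 - <<'E'
from h import *
np.set_printoptions(precision=4,suppress=True)
p,d=bot.camera("side");cv2.imwrite("pics/s12.png",p)
p,d=bot.camera("top");cv2.imwrite("pics/t12.png",p)
P=cloud("top",d)
def sl(u0,u1,v0,v1,z0,z1):
    Q=P[v0:v1,u0:u1].reshape(-1,3);Q=Q[(Q[:,2]>z0)&(Q[:,2]<z1)];print(len(Q),(Q.min(0)+Q.max(0))/2);return Q
Q=sl(360,445,130,220,.185,.2)
A=np.c_[Q[:,:2]-Q[:,:2].mean(0),np.ones(len(Q))];print("plane",np.linalg.lstsq(A,Q[:,2],rcond=None)[0],np.median(Q[:,2]))
sl(270,310,140,180,.098,.112);sl(210,250,175,210,.098,.112)
E
```

```text
clock: 35.9
eef_pos: [0.5476, 0.0222, 0.2008]
tool_rot: [0.707, 0.707, 0.0, 0.0]
ft_force: [-0.5, 1.2, -0.4]
grip_width: 0.0855
clock: 36.7
eef_pos: [0.5481, 0.0222, 0.3172]
tool_rot: [0.707, 0.707, 0.001, 0.001]
ft_force: [-0.1, -0.1, -0.4]
grip_width: 0.0856
clock: 37.5
eef_pos: [0.4154, -0.1665, 0.3146]
tool_rot: [0.707, 0.707, -0.001, -0.001]
ft_force: [0.2, 0.3, 0.4]
grip_width: 0.0856
clock: 38.3
eef_pos: [0.403, -0.2024, 0.3158]
tool_rot: [0.707, 0.708, 0.0, -0.0]
ft_force: [0.5, -0.1, -1.1]
grip_width: 0.0851
t 38.3 pos [ 0.403  -0.2024  0.3158] psi 90.08723196477402 z [-0.  0. -1.] F [ 0.5138 -0.0543 -1.093 ] w 0.08512217836266708 j [-0.4656  0.1211  0.0758  1.5256  0.     -0.4671]
3153 [0.5483 0.0225 0.1925]
plane [ 0.004  -0.004   0.1937] 0.19394742732977407
285 [0.5953 0.2815 0.1048]
282 [0.5147 0.4278 0.1045]
```

View pics/s12.png

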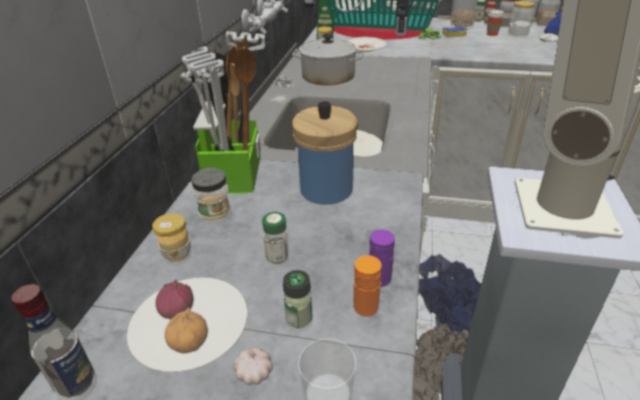

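View pics/t12.png

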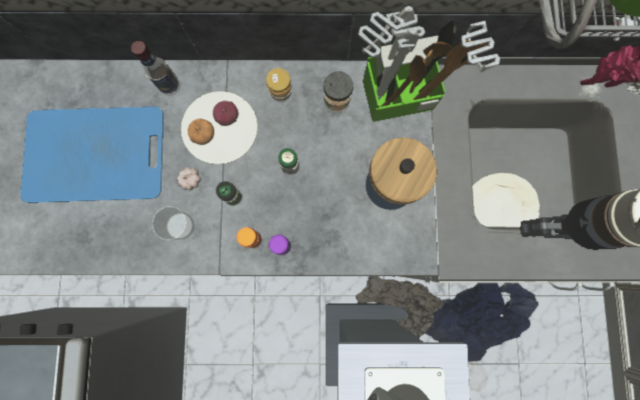

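The lid is closed as at the start (top view 403,171), level and with its top at 0.194. The green and black jars are where they were, and the arm is clear.

```bash
python3 -c "
from workcell import bot
print(bot.job_done())"
```

```text
the job is handed in; nothing more can be done
None
```

The red-capped jar is standing in the blue canister with the lid back on, and I handed the job in at about 38 s of the 72 s allowed. No verdict is reported on hand-in.

- **Lid off:** I set the lid down level on the worktop about 0.17 m from the canister. The largest force, on touching down, was about 13 N.
- **Jar in:** I lowered it in small steps until I felt it stand on the coasters at about 4 N. The jar's underside was then 70 mm up; the camera depth had put the pile's top at about 73 mm, and the wood gives slightly. The side view showed the jar upright and free after I let go.
- **Lid back on:** The lid seated at the same tool height as at the start. The last depth check put its top at 0.194 m, its centre within about 1 mm of the canister's axis, and its tilt at about 0.006 rad.
- **Other jars:** The green and black jars are where they were to within 0.5 mm, and the orange and purple look-alikes stand untouched. The arm is clear of everything.

No check failed. The only disagreement was the roughly 3 mm between the depth estimate of the pile and the height I felt. The jar can't be seen under the closed lid, so I last saw it upright just before I put the lid on.

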